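# Seat a train of tube blocks against the end stop and lock it

### The arm

A 6-joint arm with a two-finger parallel gripper is mounted at the origin on a cart in front of the work surface, level with it; the furniture and walls round the work are solid. World frame = base frame: x ahead of the robot, y to its left, z up, the work surface at z = 0. Lengths are in mm, angles in degrees, forces in N, time in s.
With the tool pointing down it reaches from about 300 to 850 mm from the base axis. Payload 4.2 kg.
Tool frame: the origin (TCP) lies midway between the tips of the shut fingers; the grasp point (between the pads) lies 19 mm behind it; x points along the fingers, z is the direction in which the jaws open and shut, and the axes are right-handed (so a half turn about x gives the same grasp; the last joint's range is limited). The gripper opens to 91 mm and grips with 3 to 60 N. Pads are 32 mm wide; open, the fingers measure 118 mm over their backs; the gripper's body (76 mm by 178 mm) begins 60 mm behind the grasp point.
Start: joints at [67.036, 18.312, 89.639, -0, 72.044, -1.146], TCP at [213.711, 533.829, 185.776] pointing down, gripper open.
Joint ranges: [-177.97, 177.97], [-48.28, 115.42], [12.27, 149.76], [-77.06, 257.06], [2.81, 150.46], [-146.56, 146.56]. Speed limits (degrees/s): [147.25, 147.25, 180, 180, 180, 180].

### API

Orientations are given as [roll, pitch, yaw] about the fixed x, y, z axes, in that order (R = Rz(yaw) Ry(pitch) Rx(roll)).
In Python, from workcell import env gives the robot as it stands.
- The arm moves only by the tool send_rows, never from a script. Its argument "commands" is a list that holds one entry, the list of rows, each a list of 6 numbers: the shift along the tool's x, y, z normalised to -1 to 1, where 1 is 0.1 m, then the turn, a rotation vector about the tool's x, y, z normalised to -1 to 1, where 1 is 2 pi rad. In form: [[[x, y, z, wx, wy, wz], ...]]. A call has 1 to 20 rows; each row is the pose to reach, as a shift and turn from the pose commanded when the call began, along the tool's axes at that moment, turning the shorter way round; what a row does not reach only later rows make up. A row lasts 1/8 s, in which the tool goes at most 62.5 mm and 10.7 degrees, less where a joint would pass 70% of its speed; a pose out of reach is approached as far as the arm can. A call with a number of a shift or a turn outside -1 to 1 is refused whole. A call with a gripper value outside its range is refused whole. "jaw" is the closure, from -1 (fully open) to 1 (shut), so that 0 is half open, set as the call begins (left out, the last holds). The fingers move at their own pace and stop on an object; "force" is the grip in N (left out, the last holds). Time passes only in rows, so rows that repeat a pose let the fingers close. It gives the time, the measured TCP pose, the force and the opening at its end, in the units of the state.
- env.state(): the state, without advancing time (a new reading comes with each control period).
- env.grab_frame(name): name is "scene" or "side" or "wrist"; returns (picture, depth): 400x640x3 uint8, red, green, blue; 400x640 float32, mm along the optical axis (not along the pixel's ray), 0 where there is no reading.
- env.get_calibration(name): a dict with "mtx" (3x3 intrinsics, pixels), "camera_from_world" (4x4, takes a point from world to camera coordinates). Camera axes: x right, y up, looking along -z (the intrinsics and any distortion apply to the point x, -y, -z); pixel columns grow to the right and rows downward; lengths in mm; the calibration is good to about 2 mm. A picture is of the moment at which its call begins: read the wrist's pose just before it. get_calibration takes no time and is no camera call; for the wrist camera it gives the pose at the moment of the call.
- env.job_done(): hands the job in, once; it reports no verdict.
The state is a dict: "time_s": time; "qpos": joint angles; "qvel": joint speeds; "effort": joint torques, N m; "ee_pos": TCP position; "ee_rot": TCP orientation; "force": force on the tool from outside, world axes, zero at the start; "torque": the same for the moment, N m; "gripper_width": finger opening in mm.
Only numpy, scipy, OpenCV 4.12 (cv2) and the standard library are available. Lean on these libraries where they do the work, as an engineer would, in place of code of your own. Each camera call takes 0.05 s, during which the arm holds its last target.

### The job

Three orange tube blocks stand touching in a row in the loading rail. Pushing only on the rear block, the one at the open end of the rail, slide the whole row along as one train until the front block is home against the end stop and no gaps are left; then push the red thumb plate beside the rail in towards it until the bolt is fully across behind the row. Do it all by pushing with the fingertips: do not pick up or tip any block, and leave the other things on the bench where they stand.

Things in the scene. Friction and masses are not known exactly. Their poses are not given: they have to be found in the camera images.
- rail: fixed straight channel, grey floor, aluminium walls. Origin at bench height below the middle of the end stop's inner face; x along the channel in the direction the row is pushed (open end to stop), y left of that, z up. Floor top z 6 mm; walls y +-53.5 to +-59.5 mm, top z 20 mm; stop x 0 to 16 mm, top z 34 mm. Block centres when home: x -33, -99, -165 mm. Row starts 50 to 105 mm short
- open_end (a point): middle of the rail's open end, on the channel floor: rail x = -348 mm, z = 6 mm. Axes as the rail's
- bolt_guide (a point): centre of the fixed aluminium bolt guide's top on the rail's -y side: rail x = -209, y = -70, z = 39.5 mm. The guide is 30 mm (along the rail) x 18 mm; the grey ear under it is 70 mm wide, reaches out to y = -128 mm, top z 6 mm. Axes as the rail's
- front_block: loose orange tube block with black sockets on top, 66 (x) x 104 (y) x 26 (z) mm, 0.1 to 0.2 kg, solid; origin at the centre of its underside; x as the rail's x. Nearest the end stop
- middle_block: loose orange tube block with black sockets on top, 66 (x) x 104 (y) x 26 (z) mm, 0.1 to 0.2 kg, solid; origin at the centre of its underside; x as the rail's x. Between the other two
- rear_block: loose orange tube block with black sockets on top, 66 (x) x 104 (y) x 26 (z) mm, 0.1 to 0.2 kg, solid; origin at the centre of its underside; x as the rail's x. Nearest the open end; the row is pushed on its rear face, 33 mm behind its centre, 6 to 32 mm above the bench; sliding the row takes about 2 to 6 N
- keeper (a joint): slide of the steel bolt, m: 0 = withdrawn, 0.032 = fully across (mechanical end); moves along the rail's +y, stays where left, about 1.5 N friction. The bolt (12 mm wide, at rail x = -209 mm, z 21.5 to 31.5 mm) passes over the wall; at 0.032 its nose is 27 mm inside the channel, 5 mm behind a row that is home. A row not home blocks it
- thumb_plate (a point): centre of the outer face of the keeper's red upright thumb plate; the face looks to the rail's -y and is pushed to +y. Plate 34 mm (along the rail) x 8 mm x 38 mm high, 9 to 47 mm above the bench; this point is 30 mm above the bench at rail x = -209 mm, y = -120 mm + joint value. Axes as the rail's
- petri_dish: bystander: round petri dish, 92 mm across, 15 mm high; origin at the centre of its underside
- tape_yellow: bystander: yellow tape roll lying flat, 61 mm across, 19 mm high; origin at the centre of its underside
- bottle_orange_cap: bystander: reagent bottle with orange cap, the one nearer the rail, 62 mm across, 120 mm high; origin at the centre of its underside
- beaker: bystander: clear plastic beaker, 67 mm across, 83 mm high; origin at the centre of its underside

How it is judged:
By the outcome, as a careful person would: the job done as asked, in the order asked, and still so for the second after the job is handed in, with the robot touching nothing.
It also fails if it takes over 48 s, if anything falls off the work surface, if the arm or the gripper's body presses on something with over 40 N, if the wrist force passes 120 N, or if a joint passes its speed limit or range.

## Working session

There is one attempt and no reset: what is moved stays moved. The work goes in short steps, Python scripts to look and compute and a tool call to move; the robot and the scene stay as the last step left them, time stands still between calls to the robot, and variables do not carry over. Pictures are saved under pics/ and viewed, and the job is handed in when it is done.

Besides the shell and the picture viewer there is one more tool, called after "Call:" in YAML: its name, and indented under it one key for each argument. send_rows: Moves the arm, as the interface text tells. Its arguments: {"type":"object","properties":{"commands":{"type":"array","items":{"type":"array","items":{"type":"array","items":{"type":"number","minimum":-1,"maximum":1}}}},"jaw":{"type":"number"},"force":{"type":"number"}},"required":["commands"]}

```bash
mkdir -p pics
python3 - <<'E'
from workcell import env
import cv2,numpy as np
print(env.state())
for n in ["scene","side","wrist"]:
    c=env.get_calibration(n); p,d=env.grab_frame(n)
    cv2.imwrite(f"pics/{n}0.png",p[:,:,::-1]); np.savez(f"{n}0.npz",p=p,d=d,K=c["mtx"],T=c["camera_from_world"])
    print(n,c)
E
```

```text
{'time_s': 0.0, 'qpos': array([ 6.70381149e+01,  1.83506633e+01,  8.97057929e+01, -1.05224481e-03,
        7.20444678e+01, -1.14519369e+00]), 'qvel': array([-0.06424252, -0.08333858,  0.05250842, -0.04486365, -0.04034129,
        0.03526387]), 'effort': array([-1.99938273e-03, -4.12460160e+01, -2.31972688e+01,  7.26432865e-02,
        4.58274130e-02, -1.33936551e-04]), 'ee_pos': array([213.47358996, 533.30580141, 184.93428979]), 'ee_rot': array([ 179.4227408 ,   89.89907109, -112.39362532]), 'force': array([-0.20282545,  0.46618438,  0.23005865]), 'torque': array([0.02084101, 0.09258886, 0.03309412]), 'gripper_width': 91.08316276628713}
scene {'mtx': array([[427.41452213,   0.        , 315.27775584],
       [  0.        , 427.41452213, 204.46992476],
       [  0.        ,   0.        ,   1.        ]]), 'camera_from_world': array([[-9.11105675e-01, -4.12147895e-01, -4.53444178e-03,
         4.88426341e+02],
       [ 3.52840701e-01, -7.85591625e-01,  5.08280669e-01,
        -3.28805135e+02],
       [-2.13049027e-01,  4.61497467e-01,  8.61179540e-01,
        -1.01511608e+03],
       [ 0
[... 439 characters left out ...]
    [-2.66450431e-02,  7.98900282e-01,  6.00873015e-01,
        -1.17295732e+03],
       [ 0.00000000e+00,  0.00000000e+00,  0.00000000e+00,
         1.00000000e+00]])}
wrist {'mtx': array([[312.57389865,   0.        , 318.95088403],
       [  0.        , 312.57389865, 197.24651126],
       [  0.        ,   0.        ,   1.        ]]), 'camera_from_world': array([[ 3.71413754e-01,  9.28466533e-01, -1.31169244e-03,
        -5.73784809e+02],
       [-9.01210953e-01,  3.60170207e-01, -2.41031616e-01,
         2.82852540e+01],
       [-2.23317357e-01,  9.07045690e-02,  9.70516378e-01,
        -3.91021677e+02],
       [ 0.00000000e+00,  0.00000000e+00,  0.00000000e+00,
         1.00000000e+00]])}
```

View pics/scene0.png

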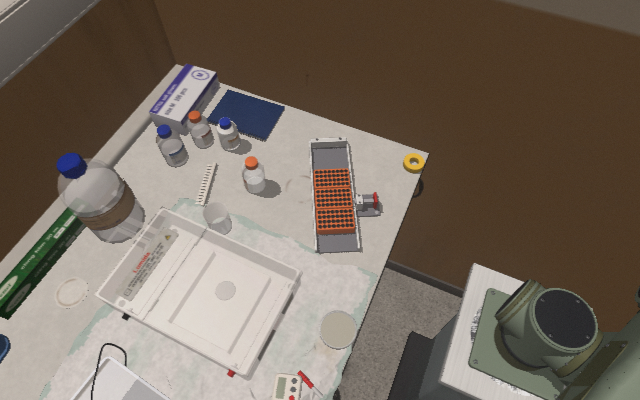

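View pics/side0.png

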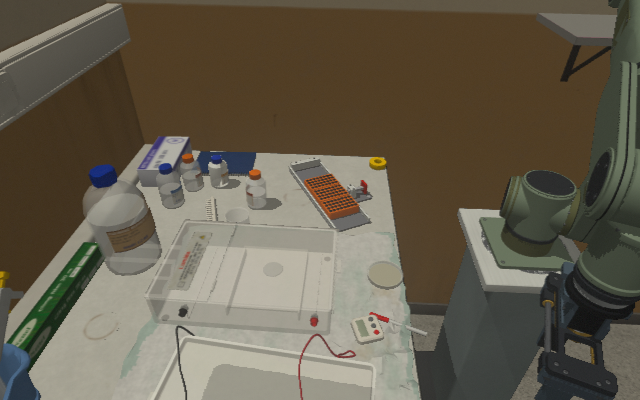

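View pics/wrist0.png

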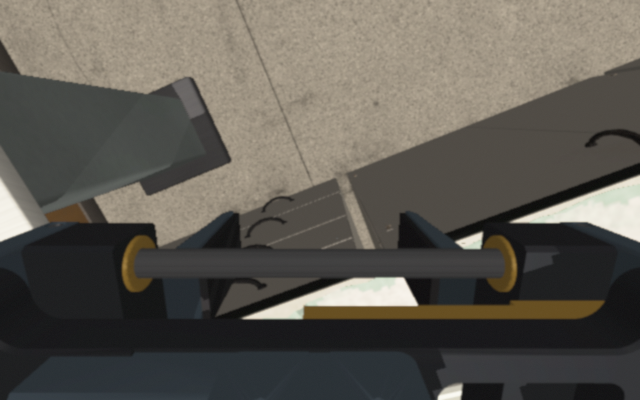

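```bash
cat > h.py <<'E'
import numpy as np,cv2
def load(n):
    z=np.load(n+".npz"); return z["p"],z["d"],z["K"],z["T"]
def proj(P,K,T):
    P=np.atleast_2d(P); c=P@T[:3,:3].T+T[:3,3]; x,y,z=c[:,0],-c[:,1],-c[:,2]
    return np.c_[K[0,0]*x/z+K[0,2],K[1,1]*y/z+K[1,2]]
def atz(uv,z,K,T):
    uv=np.atleast_2d(uv); d=np.c_[(uv[:,0]-K[0,2])/K[0,0],-(uv[:,1]-K[1,2])/K[1,1],-np.ones(len(uv))]
    R=T[:3,:3]; o=-R.T@T[:3,3]; w=d@R; return o+w*((z-o[2])/w[:,2])[:,None]
def cloud(d,K,T):
    v,u=np.mgrid[:d.shape[0],:d.shape[1]]; d=d.astype(float)
    c=np.stack([(u-K[0,2])/K[0,0]*d,-(v-K[1,2])/K[1,1]*d,-d],-1)
    return (c-T[:3,3])@T[:3,:3]
E
python3 - <<'E'
from h import *
for n in["scene","side"]:
    p,d,K,T=load(n+"0")
    C=cloud(d,K,T)
    hsv=cv2.cvtColor(p,cv2.COLOR_RGB2HSV)
    x0,y0,x1,y1=(270,120,440,270) if n=="scene" else (270,140,400,245)
    im=cv2.resize(p[y0:y1,x0:x1],None,fx=4.7,fy=4,interpolation=cv2.INTER_CUBIC) if 0 else cv2.resize(p[y0:y1,x0:x1],None,fx=4 if n=="scene" else 5,fy=4 if n=="scene" else 5,interpolation=cv2.INTER_CUBIC)
    cv2.imwrite(f"pics/{n}z.png",im[:,:,::-1])
    m=(hsv[...,0]<14)&(hsv[...,1]>150)&(hsv[...,2]>80); m[:y0]=0;m[y1:]=0;m[:,:x0]=0;m[:,x1:]=0
    k,l,s,c=cv2.connectedComponentsWithStats(cv2.morphologyEx(m.astype(np.uint8),cv2.MORPH_CLOSE,np.ones((5,5))))
    for i in range(1,k):
        if s[i,4]>15:
            q=C[l==i]; q=q[(d[l==i]>0)]
            print(n,s[i],c[i],np.median(q,0))
            if s[i,4]>800:
                w=atz(np.argwhere(l==i)[:,::-1],32,K,T)[:,:2].astype(np.float32); print(cv2.minAreaRect(w),cv2.boxPoints(cv2.minAreaRect(w)))
E
```

```text
scene [ 314  169   41   64 2277] [333.11594203 200.38823013] [ 556.03334764 -161.86227953   32.25357127]
((557.77001953125, -166.97952270507812), (101.57523345947266, 204.14743041992188), 27.320045471191406) [[ 465.79965   -99.60095 ]
 [ 559.4952   -280.9771  ]
 [ 649.74036  -234.3581  ]
 [ 556.04486   -52.981934]]
scene [373 192   5  12  32] [374.875   198.09375] [ 451.09538886 -207.32498869   45.72132582]
side [ 305  174   54   45 1380] [331.33550725 195.91304348] [ 551.73633968 -148.09463542   31.60988096]
((553.9993286132812, -156.53482055664062), (107.775634765625, 220.07423400878906), 27.40833282470703) [[ 455.50723   -83.65566 ]
 [ 556.8138   -279.0262  ]
 [ 652.49146  -229.41397 ]
 [ 551.1849    -34.043427]]
side [361 180   6  14  40] [364.075 185.85 ] [ 447.01086465 -200.34548042   39.57028803]
```

View pics/scenez.png

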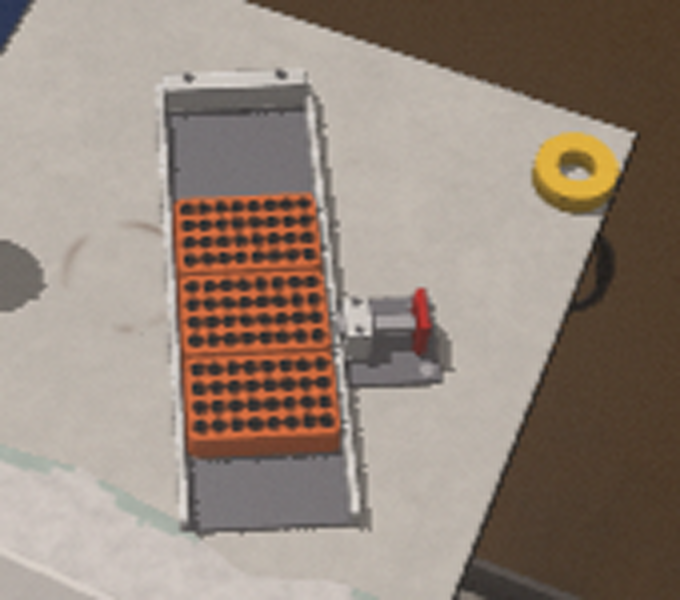

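View pics/sidez.png

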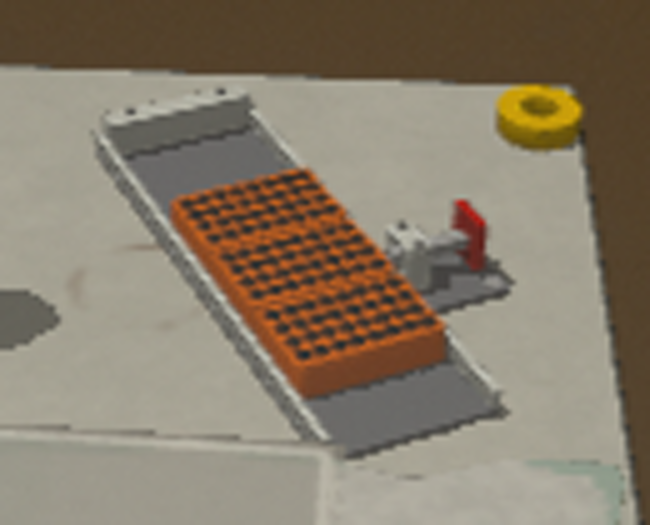

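```bash
cat > fit.py <<'E'
from h import *
from scipy.optimize import least_squares
S={n:load(n+"0") for n in("scene","side")}
O={"scene":(270,120,4),"side":(270,140,5)}
def full(n,U): x,y,f=O[n]; U=np.array(U,float); return (U+.5)/f-.5+[x,y]
kp=[("scene",(163,77),(16,59.5,34)),("scene",(304,70),(16,-59.5,34)),("scene",(165,92),(0,59.5,34)),("scene",(306,83),(0,-59.5,34)),
("scene",(182,518),(-348,56.5,20)),("scene",(354,513),(-348,-56.5,20)),("scene",(356,308),(-209,-70,39.5)),
("side",(245,90),(16,-59.5,34)),("side",(253,102),(0,-59.5,34)),("side",(107,117),(16,59.5,34)),("side",(497,395),(-348,-56.5,20)),
("side",(403,233),(-209,-70,39.5)),("side",(470,235),(-209,-120,30))]
def w(P,q):
    a=q[2];P=np.atleast_2d(P).astype(float);return np.c_[q[0]+P[:,0]*np.cos(a)-P[:,1]*np.sin(a),q[1]+P[:,0]*np.sin(a)+P[:,1]*np.cos(a),P[:,2]]
def res(q,ns=("scene","side")): return np.concatenate([(proj(w(P,q),*S[n][2:])-full(n,U)).ravel() for n,U,P in kp if n in ns])
if __name__=="__main__":
    for ns in(("scene",),("side",),("scene","side")):
        r=least_squares(lambda q:res(q,ns),[640,-280,-1.09],loss="soft_l1"); q=r.x; print(ns,q[:2],np.degrees(q[2]),np.round(res(q,ns).reshape(-1,2),1).tolist())
    np.save("q.npy",q)
    for n in S:
        p,d,K,T=S[n]; x,y,f=O[n]
        im=cv2.imread(f"pics/{n}z.png")
        def L(a,b,c):
            uv=(proj(w([a,b],q),K,T)-[x,y]+.5)*f-.5; cv2.line(im,*[tuple(int(t) for t in u) for u in uv],c,1)
        for s in(1,-1):
            L((0,s*59.5,20),(-348,s*59.5,20),(255,0,0));L((0,s*53.5,20),(-348,s*53.5,20),(255,0,0))
        for X,z in((0,34),(16,34),(-348,0),(-348,6)): L((X,-59.5,z),(X,59.5,z),(0,200,0))
        B=(-224,-79,39.5),(-194,-79,39.5),(-194,-61,39.5),(-224,-61,39.5)
        for i in range(4):L(B[i],B[(i+1)%4],(255,0,255))
        B=(-226,-120,47),(-192,-120,47),(-192,-120,9),(-226,-120,9)
        for i in range(4):L(B[i],B[(i+1)%4],(255,255,0))
        for xr in (-250,-275,-290,-270): L((xr,-52,32),(xr,52,32),(255,255,0) if xr!=-270 else (0,0,0))
        cv2.imwrite(f"pics/{n}ov.png",im)
E
python3 fit.py
```

```text
('scene',) [ 650.66418126 -346.28254615] -62.685000840252236 [[-2.4, -1.0], [1.6, -0.9], [-2.7, -0.6], [1.6, -0.0], [0.1, 0.8], [0.1, -0.1], [-0.1, 1.9]]
('side',) [ 648.73042861 -340.40925462] -62.6279253038231 [[-0.0, -1.2], [0.3, -1.4], [-3.5, 0.3], [-0.4, 0.1], [0.7, 1.4], [0.7, -0.1]]
('scene', 'side') [ 649.2347899  -345.31066902] -62.83655892759063 [[-2.1, -0.6], [2.0, -0.5], [-2.4, -0.2], [1.9, 0.4], [0.1, 1.3], [0.2, 0.5], [0.1, 2.4], [-0.0, -1.8], [0.2, -2.1], [-3.5, -0.4], [-1.0, -0.8], [0.3, 0.6], [0.3, -0.9]]
```

```bash
python3 -c "
import cv2,numpy as np
a=cv2.imread('pics/sceneov.png');b=cv2.imread('pics/sideov.png');cv2.imwrite('pics/ov.png',np.hstack([a[60:560,130:480],b[60:560,80:530]]))"
```

```text
Traceback (most recent call last):
ValueError: all the input array dimensions except for the concatenation axis must match exactly, but along dimension 0, the array at index 0 has size 500 and the array at index 1 has size 465
```

```bash
sed -i 's/59\.5,34)/53.5,34)/g' fit.py; python3 fit.py; python3 -c "
import cv2,numpy as np
a=cv2.imread('pics/sceneov.png');b=cv2.imread('pics/sideov.png');cv2.imwrite('pics/ov2.png',np.hstack([a[60:550,130:480],b[30:520,80:530]]))"
```

```text
('scene',) [ 649.62615133 -346.81392627] -62.89346994203696 [[-0.0, -1.1], [0.1, -0.8], [-0.3, -0.7], [0.0, 0.1], [0.1, 0.7], [0.1, -0.0], [0.1, 1.9]]
('side',) [ 645.15256936 -342.13671516] -63.3885481678462 [[-0.4, -1.0], [-0.2, -1.2], [-0.8, -0.4], [-0.5, 0.3], [1.1, 1.5], [1.3, 0.1]]
('scene', 'side') [ 648.0745858  -345.46805331] -63.057442084673 [[0.3, -0.7], [0.4, -0.3], [-0.0, -0.3], [0.3, 0.6], [0.0, 1.3], [0.1, 0.7], [0.2, 2.6], [-1.2, -1.5], [-1.0, -1.8], [-1.5, -0.8], [-1.0, -0.6], [0.5, 0.7], [0.5, -0.8]]
```

View pics/ov2.png

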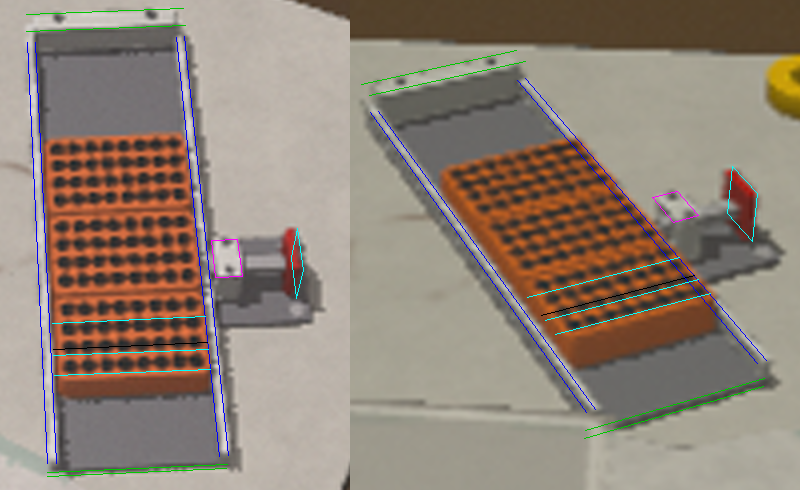

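```bash
cat > mv.py <<'E'
import numpy as np,json,os,sys
from scipy.spatial.transform import Rotation as Ro
def save(p,R): json.dump([list(map(float,p)),np.array(R).tolist()],open("cmd.json","w"))
def get(): p,R=json.load(open("cmd.json")); return np.array(p),np.array(R)
def apply(row):
    p,R=get(); r=np.array(row,float); save(p+R@(r[:3]*100),R@Ro.from_rotvec(r[3:]*2*np.pi).as_matrix())
def plan(tp,yaw):
    p,R=get(); T=down(yaw); s=R.T@(np.array(tp)-p)/100; t=Ro.from_matrix(R.T@T).as_rotvec()/(2*np.pi); return np.round(s,4),np.round(t,4)
def down(yaw): # yaw of tool z, deg
    a=np.radians(yaw); z=np.array([np.cos(a),np.sin(a),0]); x=np.array([0,0,-1.]); return np.c_[x,np.cross(z,x),z]
q=np.array([648.07,-345.47,np.radians(-63.0)])
def rail(x,y,z): c,s=np.cos(q[2]),np.sin(q[2]); return np.array([q[0]+x*c-y*s,q[1]+x*s+y*c,z])
def inrail(P): c,s=np.cos(q[2]),np.sin(q[2]); d=np.array(P)[:2]-q[:2]; return np.array([c*d[0]+s*d[1],-s*d[0]+c*d[1],P[2]])
E
python3 - <<'E'
from mv import *
from workcell import env
s=env.state(); R=Ro.from_euler("xyz",s["ee_rot"],degrees=True).as_matrix(); print(R.round(3))
yaw=np.degrees(np.arctan2(R[1,2],R[0,2])); print("yaw z",yaw)
save([213.711,533.829,185.776],down(yaw))
for y in (-63,117,27,-153): print(y,plan(rail(-345,0,160),y))
# depth heights: obstacles on path & rear face
from h import *
p,d,K,T=load("scene0"); C=cloud(d,K,T)
m=(hsv:=cv2.cvtColor(p,cv2.COLOR_RGB2HSV))[...,0]<14; m&=(hsv[...,1]>150)&(hsv[...,2]>80)&(d>0)
X=np.array([inrail(c) for c in C[m]]); X=X[(abs(X[:,1])<55)&(X[:,0]<0)]
top=X[X[:,2]>28]; print("orange x range top",np.percentile(top[:,0],[0,1,2,50,98,99,100]),"y",np.percentile(top[:,1],[1,50,99]),"z",np.median(top[:,2]))
face=X[X[:,2]<26]; print(len(face),np.median(face[face[:,0]<-230],0))
E
```

```text
[[-0.    -0.928  0.372]
 [-0.001  0.372  0.928]
 [-1.     0.    -0.001]]
yaw z 68.18253901830673
-63 (array([ 0.2578, -4.7039, -4.2772]), array([0.3644, 0.    , 0.    ]))
117 (array([ 0.2578, -4.7039, -4.2772]), array([-0.1356,  0.    ,  0.    ]))
27 (array([ 0.2578, -4.7039, -4.2772]), array([0.1144, 0.    , 0.    ]))
-153 (array([ 0.2578, -4.7039, -4.2772]), array([-0.3856, -0.    , -0.    ]))
orange x range top [-294.52151626 -293.54935317 -292.92126424 -207.05716501 -101.04376651
  -99.62007398  -96.48353088] y [-49.6197562   -0.18957908  49.80709585] z 32.30351725590612
41 [-292.8018801     2.44126596   22.25936986]
```

Run:
```python
from mv import *
from h import *
p,d,K,T=load("scene0")
for n,uv,z in (("bottle base",(255,192),0),("bottle cap",(251,161),120),("beaker",(217,218),83),("petri",(338,330),15),("tape",(414,162),19)):
    P=atz(uv,z,K,T)[0]; print(n,P.round(),inrail(P).round())
C=cloud(d,K,T)
m=(d>0)&(C[...,2]>150)&(C[...,0]>250)&(abs(C[...,1])<600)
print(m.sum(), C[m].round()[:3])
print(plan([213.7,533.8,185.8],27))
```

```text
bottle base [ 779. -115.    0.] [-146.  221.    0.]
bottle cap [ 785. -136.  120.] [-124.  218.  120.]
beaker [796.  37.  83.] [-274.  305.   83.]
petri [407. 154.  15.] [-555.   12.   15.]
tape [ 392. -390.   19.] [ -77. -248.   19.]
52759 [[1260.  -51.  510.]
 [1261.  -54.  508.]
 [1257.  -53.  510.]]
(array([-0.0002, -0.    , -0.0003]), array([0.1144, 0.    , 0.    ]))
```

Call:
send_rows:
  commands:
    - [[0, -0.5, -0.45, 0.03, 0, 0], [0, -1, -0.9, 0.058, 0, 0], [0, -1, -0.9, 0.0858, 0, 0], [0, -1, -0.9, 0.1144, 0, 0]]
  jaw: 1
  force: 20

```text
time_s: 0.65
ee_pos: [273.5, 411.8, 185.8]
ee_rot: [-149.2, 90.0, -122.7]
force: [0.3, 0.1, -0.1]
gripper_width: 53.8
```

Run:
```python
from mv import *
apply([0,-1,-.9,.1144,0,0]); print(get()[0])
print(plan(rail(-345,0,160),27))
```

```text
[273.09969105 413.11038762 185.776     ]
(array([ 0.2578, -5.0113, -0.1027]), array([-0.,  0.,  0.]))
```

Call:
send_rows:
  commands:
    - [[0, -0.5, 0, 0, 0, 0], [0, -1, 0, 0, 0, 0]]

```text
time_s: 0.9
ee_pos: [318.7, 323.0, 185.5]
ee_rot: [-129.9, 90.0, -102.8]
force: [1.1, -0.2, 0.1]
gripper_width: 34.1
```

Call:
send_rows:
  commands:
    - [[0, -0.5, 0, 0, 0, 0], [0, -1, 0, 0, 0, 0]]

```text
time_s: 1.15
ee_pos: [364.3, 233.4, 185.7]
ee_rot: [-10.5, 90.0, 16.5]
force: [0.8, -0.8, 0.8]
gripper_width: 14.1
```

Call:
send_rows:
  commands:
    - [[0, -0.5, 0, 0, 0, 0], [0, -1, 0, 0, 0, 0]]

```text
time_s: 1.4
ee_pos: [409.7, 144.3, 185.7]
ee_rot: [19.7, 90.0, 46.7]
force: [0.9, 0.8, 0.1]
gripper_width: 0.6
```

Call:
send_rows:
  commands:
    - [[0, -0.5, -0.05, 0, 0, 0], [0, -1, -0.1, 0, 0, 0], [0, -1, -0.1, 0, 0, 0], [0, -1, -0.1, 0, 0, 0]]

```text
time_s: 1.9
ee_pos: [445.3, 52.4, 185.5]
ee_rot: [118.3, 89.9, 145.2]
force: [-0.5, 0.3, -0.5]
gripper_width: 0.7
```

Run:
```python
from mv import *
from workcell import env
for i in range(3): apply([0,-1,0,0,0,0])
apply([0,-1,-.1,0,0,0]); s=env.state();print(get()[0],s["ee_pos"],inrail(s["ee_pos"]),s["qpos"],s["force"])
print(plan(rail(-335,0,160),27))
```

```text
[445.776622    52.16346975 185.776     ] [445.32701898  52.43232142 185.50537709] [-4.46576952e+02 -1.44507826e-03  1.85505377e+02] [ 5.21387849e+00  6.87372475e+00  1.04959784e+02  4.18549844e-02
  6.82128205e+01 -2.17606121e+01] [-0.46617495  0.32979598 -0.51384918]
(array([ 0.2578, -1.1113, -0.0027]), array([-0.,  0.,  0.]))
```

Call:
send_rows:
  commands:
    - [[0, -0.5, 0, 0, 0, 0], [0.4, -1, 0, 0, 0, 0], [0.9, -1.05, 0, 0, 0, 0], [0.9, -1.05, 0, 0, 0, 0], [0.9, -1.05, 0, 0, 0, 0]]

```text
send_rows: Invalid argument: commands='[[[0,-0.5,0,0,0,0],[0.4,-1,0,0,0,0],[0.9,-1.05,0,0,0,0],[0.9,-1.05,0,0,0,0],[0.9,-1.05,0,0,0,0]]]' does not match type={"type": "array", "items": {"type": "array", "items": {"type": "array", "items": {"type": "number", "minimum": -1, "maximum": 1}}}}
```

Run:
```python
from mv import *
from workcell import env
import cv2
apply([.9,-1.05,0,0,0,0]); s=env.state();print(get()[0],inrail(get()[0]),inrail(s["ee_pos"]),s["force"])
p,_=env.grab_frame("scene"); cv2.imwrite("pics/s1.png",cv2.resize(p[120:320,270:470],None,fx=3,fy=3,interpolation=2)[:,:,::-1])
```

```text
[493.44323889 -41.39343077  95.776     ] [-3.41133288e+02  2.74420659e-01  9.57760000e+01] [-4.46576952e+02 -1.44507826e-03  1.85505377e+02] [-0.46617495  0.32979598 -0.51384918]
```

View pics/s1.png

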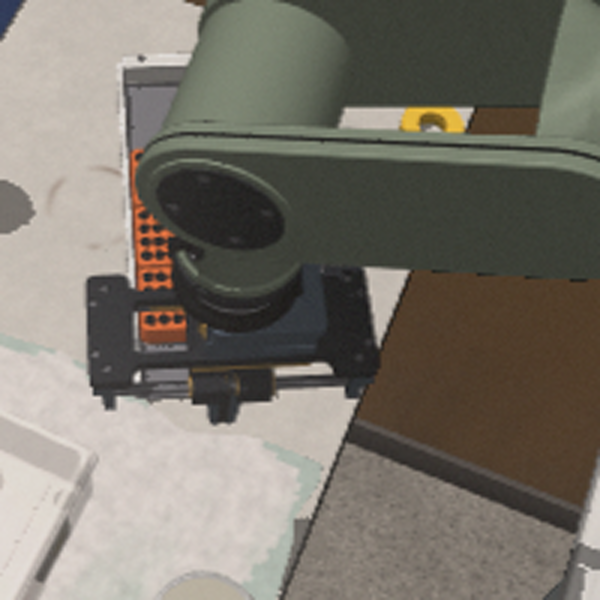

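The call was refused (a value past 1), so the arm is still at its hover, high behind the open end. Resending within the limits.

Call:
send_rows:
  commands:
    - [[0, -0.5, 0, 0, 0, 0], [0.4, -1, 0, 0, 0, 0], [0.9, -1, 0, 0, 0, 0], [0.9, -1, 0, 0, 0, 0], [0.9, -1, 0, 0, 0, 0]]

```text
time_s: 2.58
ee_pos: [492.1, -35.8, 97.3]
ee_rot: [-24.7, 89.9, 2.4]
force: [0.3, -0.2, 0.5]
gripper_width: 0.0
```

Run:
```python
from mv import *
from workcell import env
import cv2
apply([-.9,1.05,0,0,0,0]);apply([.9,-1,0,0,0,0]); s=env.state();print(get()[0],inrail(get()[0]),inrail(s["ee_pos"]),s["force"])
p,_=env.grab_frame("side"); cv2.imwrite("pics/s2.png",cv2.resize(p[130:280,250:450],None,fx=4,fy=4,interpolation=2)[:,:,::-1])
```

```text
[491.17339999 -36.93834027  95.776     ] [-3.46133288e+02  2.74548153e-01  9.57760000e+01] [-346.69669444    1.63363153   97.25690201] [ 0.28072329 -0.24650133  0.46990824]
```

View pics/s2.png

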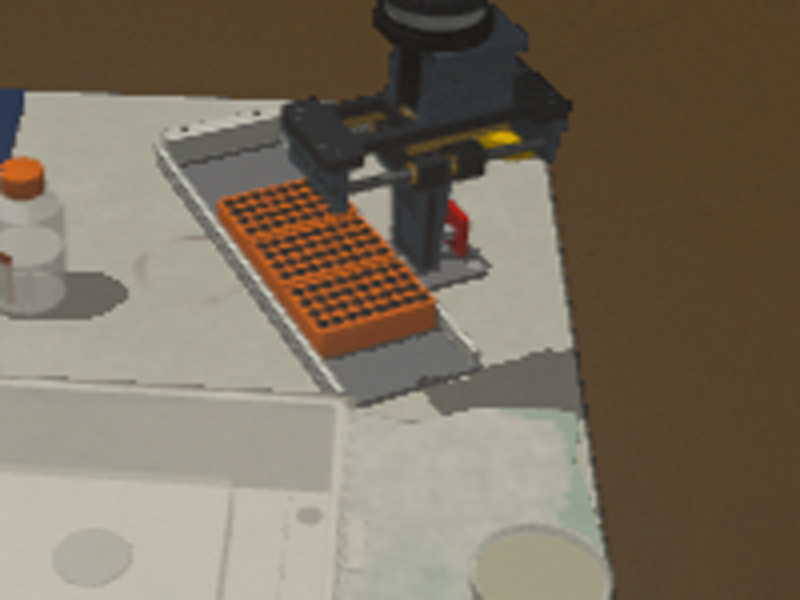

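Call:
send_rows:
  commands:
    - [[0.4, 0, 0, 0, 0, 0], [0.7, 0, 0, 0, 0, 0], [0.82, 0, 0, 0, 0, 0], [0.82, 0, 0, 0, 0, 0], [0.82, 0, 0, 0, 0, 0]]

```text
time_s: 3.25
ee_pos: [492.6, -36.9, 15.2]
ee_rot: [-31.3, 89.8, -4.3]
force: [-0.1, 0.4, 0.6]
gripper_width: 0.5
```

Run:
```python
from mv import *
from workcell import env
import cv2
apply([.82,0,0,0,0,0]); s=env.state();print(get()[0],inrail(get()[0]),inrail(s["ee_pos"]),s["force"])
p,_=env.grab_frame("side"); cv2.imwrite("pics/s3.png",cv2.resize(p[130:280,250:450],None,fx=4,fy=4,interpolation=2)[:,:,::-1])
```

```text
[491.17339999 -36.93834027  13.776     ] [-3.46133288e+02  2.74548153e-01  1.37760000e+01] [-345.52051641    1.5515532    15.24282774] [-0.08797672  0.40235168  0.58339605]
```

View pics/s3.png

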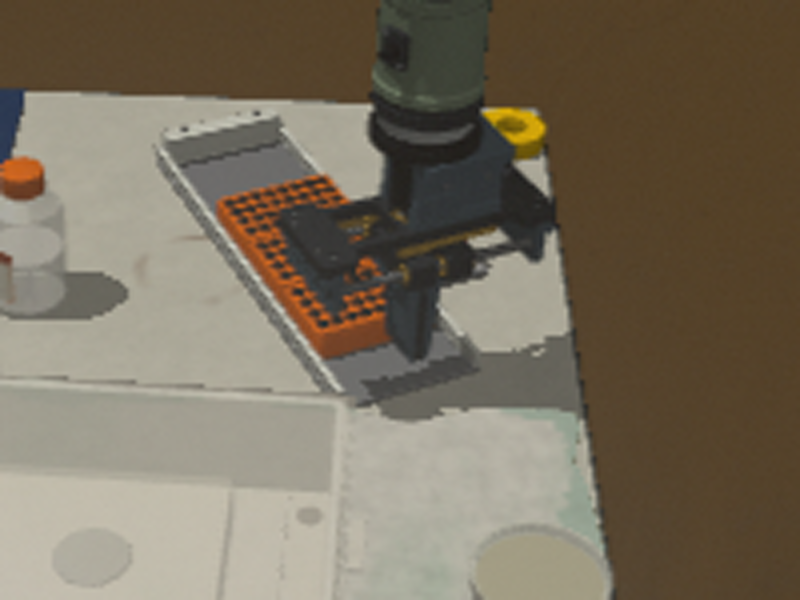

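Run:
```python
from mv import *
from h import *
from workcell import env
s=env.state(); c=env.get_calibration("side")
for P in (s["ee_pos"],rail(-348,56.5,20),rail(-348,-56.5,20),rail(-295,0,32)):
    print((proj(P,c["mtx"],c["camera_from_world"])[0]-[250,130])*4)
p,d=env.grab_frame("side"); C=cloud(d,c["mtx"],c["camera_from_world"])
for v in (210,213,216,218):
    print(v,[ (u,inrail(C[v,u]).round().tolist()) for u in range(346,361,2)])
```

```text
[401.3961503 374.5511368]
[335.51444985 390.90093418]
[472.42684554 351.68705756]
[373.06973892 316.9797803 ]
210 [(346, [-336.0, 14.0, 63.0]), (348, [-342.0, 11.0, 66.0]), (350, [-358.0, 13.0, 78.0]), (352, [-364.0, 10.0, 82.0]), (354, [-364.0, 4.0, 80.0]), (356, [-364.0, -3.0, 78.0]), (358, [-365.0, -8.0, 77.0]), (360, [-300.0, -56.0, 15.0])]
213 [(346, [-296.0, -9.0, 16.0]), (348, [-343.0, 11.0, 56.0]), (350, [-356.0, 11.0, 66.0]), (352, [-366.0, 11.0, 73.0]), (354, [-362.0, 2.0, 68.0]), (356, [-364.0, -4.0, 67.0]), (358, [-297.0, -52.0, 3.0]), (360, [-301.0, -56.0, 4.0])]
216 [(346, [-299.0, -9.0, 6.0]), (348, [-298.0, -16.0, 3.0]), (350, [-357.0, 12.0, 56.0]), (352, [-363.0, 8.0, 59.0]), (354, [-359.0, -1.0, 54.0]), (356, [-365.0, -4.0, 57.0]), (358, [-313.0, -42.0, 6.0]), (360, [-314.0, -49.0, 4.0])]
218 [(346, [-307.0, -5.0, 5.0]), (348, [-309.0, -10.0, 6.0]), (350, [-352.0, 8.0, 44.0]), (352, [-363.0, 8.0, 52.0]), (354, [-364.0, 2.0, 51.0]), (356, [-364.0, -5.0, 48.0]), (358, [-324.0, -36.0, 8.0]), (360, [-325.0, -43.0, 7.0])]
```

Run:
```python
from mv import *
from h import *
from workcell import env
ims=[]
for n,(x,y) in (("side",(330,190)),("scene",(310,210))):
    c=env.get_calibration(n);p,d=env.grab_frame(n); s=env.state()
    u=proj(s["ee_pos"],c["mtx"],c["camera_from_world"])[0]; print(n,u)
    im=cv2.resize(p[y:y+45,x:x+45],None,fx=8,fy=8,interpolation=0)[:,:,::-1].copy()
    cv2.circle(im,tuple(int(t) for t in (u-[x,y]+.5)*8),4,(0,255,0),1); ims.append(im)
p,d=env.grab_frame("wrist"); cv2.imwrite("pics/w4.png",p[:,:,::-1])
cv2.imwrite("pics/s4.png",np.hstack(ims))
```

```text
side [350.49433654 223.74012776]
scene [336.38131844 249.63678976]
```

View pics/s4.png

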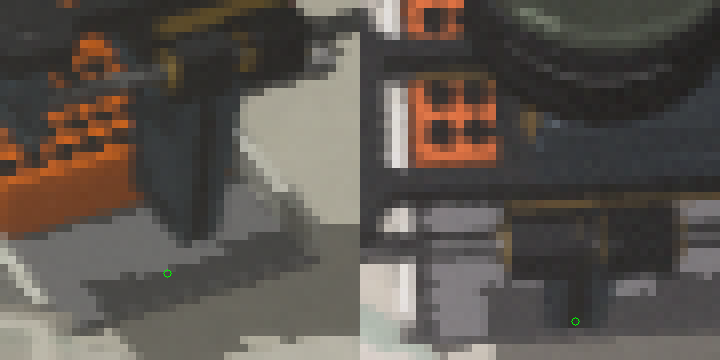

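View pics/w4.png

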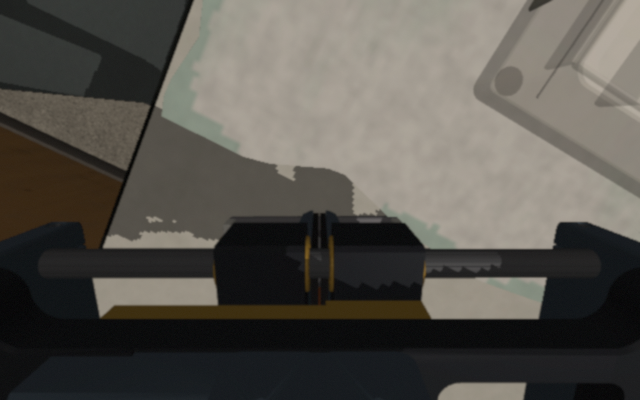

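Run:
```python
from mv import *
from h import *
from workcell import env
print(inrail(env.state()["ee_pos"]))
for n in ("scene","side"):
    c=env.get_calibration(n);p,d=env.grab_frame(n); C=cloud(d,c["mtx"],c["camera_from_world"])
    X=np.array([inrail(q) for q in C.reshape(-1,3)]).reshape(C.shape)
    m=(d>0)&(abs(X[...,1]-1.5)<25)&(X[...,0]<-310)&(X[...,0]>-400)&(X[...,2]>11)&(X[...,2]<90)
    print(n,m.sum())
    for v in np.unique(np.argwhere(m)[:,0]):
        q=X[v][m[v]]; print(v,np.argwhere(m[v]).ravel()[[0,-1]],q.mean(0).round().tolist(),q[:,0].min().round(),q[:,2].min().round())
    # bench height check
    b=(abs(X[...,1])<50)&(X[...,0]<-365)&(X[...,0]>-450)&(d>0)&(X[...,2]<20);print("bench z",np.median(X[b][:,2]))
```

```text
[-345.91143284    0.65089849   14.36434205]
scene 56
243 [338 339] [-361.0, -1.0, 88.0] -362.0 86.0
244 [338 340] [-363.0, -2.0, 84.0] -363.0 83.0
245 [333 341] [-362.0, 3.0, 79.0] -365.0 76.0
246 [333 341] [-362.0, 3.0, 72.0] -365.0 68.0
247 [333 341] [-362.0, 2.0, 67.0] -365.0 59.0
248 [333 340] [-362.0, 3.0, 60.0] -364.0 55.0
249 [333 340] [-362.0, 3.0, 54.0] -363.0 49.0
250 [334 340] [-362.0, 2.0, 47.0] -363.0 44.0
251 [335 335] [-364.0, 7.0, 47.0] -364.0 47.0
bench z 3.6405117531592444
side 144
203 [346 346] [-332.0, 13.0, 85.0] -332.0 85.0
204 [346 347] [-334.0, 13.0, 83.0] -339.0 80.0
205 [346 348] [-338.0, 13.0, 82.0] -343.0 80.0
206 [346 349] [-341.0, 12.0, 80.0] -351.0 74.0
207 [346 359] [-351.0, 5.0, 82.0] -365.0 70.0
208 [346 358] [-354.0, 5.0, 80.0] -367.0 67.0
209 [346 358] [-356.0, 6.0, 79.0] -368.0 62.0
210 [346 358] [-357.0, 6.0, 75.0] -366.0 58.0
211 [346 358] [-356.0, 5.0, 71.0] -366.0 53.0
212 [346 358] [-357.0, 6.0, 68.0] -367.0 51.0
213 [347 357] [-358.0, 6.0, 65.0] -367.0 52.0
214 [347 357] [-357.0, 5.0, 61.0] -367.0 47.0
215 [348 357] [-360.0, 5.0, 59.0] -367.0 49.0
216 [349 357] [-361.0, 4.0, 57.0] -367.0 50.0
217 [350 357] [-363.0, 3.0, 54.0] -366.0 51.0
218 [351 357] [-364.0, 2.0, 51.0] -367.0 46.0
219 [351 356] [-363.0, 3.0, 46.0] -365.0 45.0
220 [352 353] [-363.0, 6.0, 44.0] -364.0 43.0
bench z 3.829254478662219
```

Run:
```python
from mv import *
from h import *
p,d,K,T=load("wrist0"); C=cloud(d,K,T)
tcp=np.array([213.47,533.3,184.93]); R=down(68.18)
X=(C-tcp)@R
m=(d>0)&(d<250)
print(m.sum(), d[d>0].min())
for u,v in ((238,214),(236,220),(230,230),(220,250),(402,214),(405,225),(415,240),(430,260),(320,263),(140,263)):
    print((u,v),d[v,u],X[v,u].round())
print("cam in tool",(-T[:3,:3].T@T[:3,3]-tcp)@R)
for x in (0,-19,-30,-60):
    for s in(1,-1):
        print(x,s,[proj(tcp+R@np.array([x,y,s*45.5]),K,T)[0].round().tolist() for y in(-16,16)])
```

```text
96723 50.00046
(238, 214) 179.22485 [-29.  14. -47.]
(236, 220) 172.2217 [-37.  13. -46.]
(230, 230) 161.1392 [-48.  12. -46.]
(220, 250) 84.242134 [-122.   33.  -27.]
(402, 214) 175.06404 [-33.  16.  46.]
(405, 225) 165.3327 [-44.  13.  45.]
(415, 240) 147.95047 [-62.  12.  45.]
(430, 260) 81.44599 [-125.   31.   29.]
(320, 263) 80.31527 [-127.   31.    0.]
(140, 263) 80.96238 [-126.   31.  -47.]
cam in tool [-2.00627953e+02  6.69220914e+01 -1.66381293e-01]
0 1 [[386.0, 244.0], [388.0, 199.0]]
0 -1 [[253.0, 244.0], [251.0, 199.0]]
-19 1 [[392.0, 256.0], [395.0, 207.0]]
-19 -1 [[247.0, 256.0], [244.0, 207.0]]
-30 1 [[396.0, 264.0], [400.0, 212.0]]
-30 -1 [[243.0, 263.0], [240.0, 212.0]]
-60 1 [[411.0, 290.0], [415.0, 230.0]]
-60 -1 [[229.0, 290.0], [224.0, 230.0]]
```

The cameras show the fingers ending about 29 mm short of the reported TCP. I'll advance slowly and let the contact force and a picture show what actually touches.

Call:
send_rows:
  commands:
    - [[0, -0.1, 0, 0, 0, 0], [0, -0.2, 0, 0, 0, 0], [0, -0.27, 0, 0, 0, 0], [0, -0.3, 0, 0, 0, 0], [0, -0.32, 0, 0, 0, 0], [0, -0.34, 0, 0, 0, 0]]

```text
time_s: 4.35
ee_pos: [506.5, -67.2, 13.7]
ee_rot: [114.4, 90.0, 141.4]
force: [-0.2, 0.4, -0.0]
gripper_width: 0.4
```

Call:
send_rows:
  commands:
    - [[0, -0.02, 0, 0, 0, 0], [0, -0.04, 0, 0, 0, 0], [0, -0.06, 0, 0, 0, 0]]

```text
time_s: 4.72
ee_pos: [509.4, -72.6, 13.7]
ee_rot: [21.4, 90.0, 48.4]
force: [0.3, 0.8, 0.3]
gripper_width: 0.2
```

Run:
```python
from mv import *
from h import *
from workcell import env
apply([0,-.34,0,0,0,0]);apply([0,-.06,0,0,0,0]); s=env.state();print(inrail(get()[0]),inrail(s["ee_pos"]),s["force"])
p,_=env.grab_frame("side"); cv2.imwrite("pics/s5.png",cv2.resize(p[150:250,290:390],None,fx=6,fy=6,interpolation=2)[:,:,::-1])
```

```text
[-3.06133288e+02  2.73528196e-01  1.37760000e+01] [-306.05968211    0.31138291   13.74304348] [0.34994206 0.79561918 0.31517074]
```

View pics/s5.png

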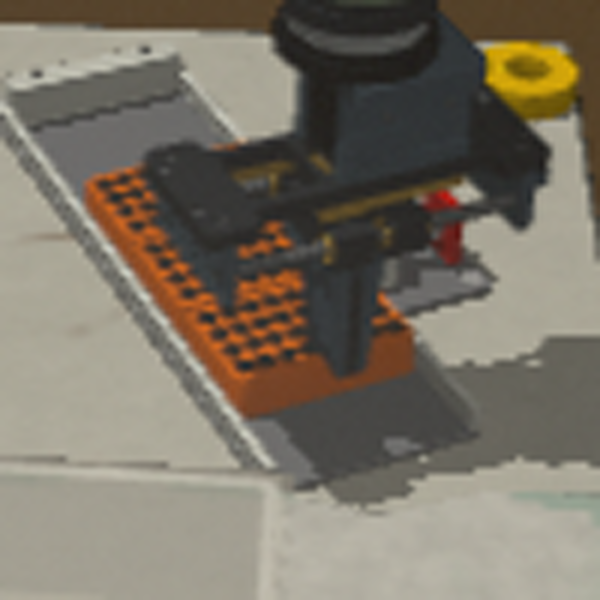

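No contact: the picture shows the closed fingers hanging above the block's rear edge, so the real tips are above the reported TCP. I'll back off, then lower in small steps while watching the force.

Call:
send_rows:
  commands:
    - [[0, 0.15, 0, 0, 0, 0], [0, 0.32, 0, 0, 0, 0], [0, 0.32, 0, 0, 0, 0], [0.03, 0.32, 0, 0, 0, 0], [0.06, 0.32, 0, 0, 0, 0], [0.08, 0.32, 0, 0, 0, 0], [0.09, 0.32, 0, 0, 0, 0]]

```text
time_s: 5.65
ee_pos: [494.8, -44.2, 4.5]
ee_rot: [130.4, 90.0, 157.4]
force: [-0.3, 0.6, 0.0]
gripper_width: 0.6
```

Call:
send_rows:
  commands:
    - [[0.01, 0, 0, 0, 0, 0], [0.02, 0, 0, 0, 0, 0], [0.03, 0, 0, 0, 0, 0], [0.03, 0, 0, 0, 0, 0]]

```text
time_s: 6.15
ee_pos: [494.8, -44.0, 1.7]
ee_rot: [92.7, 90.0, 119.7]
force: [0.4, -0.2, -0.3]
gripper_width: 0.5
```

Run:
```python
from mv import *
from h import *
from workcell import env
apply([.09,.32,0,0,0,0]);apply([.03,0,0,0,0,0]); s=env.state();print(inrail(get()[0]),inrail(s["ee_pos"]),s["force"])
ims=[]
for n in ("scene","side"):
    c=env.get_calibration(n);p,d=env.grab_frame(n); C=cloud(d,c["mtx"],c["camera_from_world"])
    X=np.array([inrail(q) for q in C.reshape(-1,3)]).reshape(C.shape)
    m=(d>0)&(abs(X[...,1]-1.5)<25)&(X[...,0]<-345)&(X[...,0]>-375)&(X[...,2]>12)&(X[...,2]<70)
    for v in np.unique(np.argwhere(m)[:,0]):
        q=X[v][m[v]]; print(v,q.mean(0).round().tolist(),q[:,2].min().round())
```

```text
[-3.38133288e+02  2.74344162e-01  1.77600000e+00] [-3.38179916e+02  2.46551261e-01  1.68389026e+00] [ 0.402441   -0.1670499  -0.31609051]
244 [-354.0, -1.0, 67.0] 63.0
245 [-354.0, 2.0, 61.0] 57.0
246 [-355.0, 1.0, 56.0] 53.0
247 [-355.0, 3.0, 51.0] 46.0
248 [-354.0, 2.0, 44.0] 39.0
249 [-355.0, 2.0, 38.0] 35.0
250 [-355.0, 4.0, 34.0] 33.0
211 [-351.0, 3.0, 67.0] 65.0
212 [-356.0, 3.0, 66.0] 64.0
213 [-355.0, 3.0, 63.0] 59.0
214 [-355.0, 4.0, 59.0] 54.0
215 [-355.0, 2.0, 55.0] 51.0
216 [-356.0, 2.0, 52.0] 49.0
217 [-356.0, 2.0, 48.0] 45.0
218 [-355.0, 3.0, 44.0] 41.0
219 [-356.0, 4.0, 42.0] 40.0
220 [-356.0, 3.0, 37.0] 34.0
221 [-357.0, 3.0, 34.0] 31.0
222 [-356.0, 6.0, 31.0] 31.0
```

Run:
```python
from mv import *
from h import *
from workcell import env
for n in ("scene","side"):
    c=env.get_calibration(n);p,d=env.grab_frame(n); C=cloud(d,c["mtx"],c["camera_from_world"])
    X=np.array([inrail(q) for q in C.reshape(-1,3)]).reshape(C.shape)
    for nm,lo,hi in (("+y",20,110),("-y",-110,-20)):
        m=(d>0)&(X[...,1]>lo)&(X[...,1]<hi)&(X[...,0]<-230)&(X[...,0]>-400)&(X[...,2]>38)&(X[...,2]<140)
        q=X[m]; i=np.argsort(q[:,2])[:8]; print(n,nm,len(q),q[i].round().tolist())
```

```text
scene +y 144 [[-375.0, 77.0, 113.0], [-375.0, 22.0, 114.0], [-375.0, 80.0, 114.0], [-336.0, 27.0, 116.0], [-376.0, 25.0, 116.0], [-376.0, 82.0, 116.0], [-374.0, 77.0, 117.0], [-374.0, 79.0, 117.0]]
scene -y 103 [[-374.0, -79.0, 112.0], [-375.0, -72.0, 114.0], [-375.0, -77.0, 114.0], [-375.0, -21.0, 115.0], [-375.0, -74.0, 115.0], [-373.0, -72.0, 116.0], [-374.0, -74.0, 117.0], [-369.0, -26.0, 118.0]]
side +y 254 [[-354.0, 26.0, 104.0], [-335.0, 25.0, 105.0], [-330.0, 26.0, 106.0], [-342.0, 26.0, 107.0], [-358.0, 25.0, 107.0], [-360.0, 80.0, 108.0], [-321.0, 81.0, 108.0], [-331.0, 23.0, 109.0]]
side -y 130 [[-336.0, -74.0, 109.0], [-369.0, -74.0, 110.0], [-377.0, -79.0, 110.0], [-332.0, -73.0, 110.0], [-375.0, -74.0, 110.0], [-376.0, -76.0, 110.0], [-344.0, -73.0, 111.0], [-365.0, -73.0, 111.0]]
```

Call:
send_rows:
  commands:
    - [[0.04, 0, 0, 0, 0, 0], [0.08, 0, 0, 0, 0, 0], [0.11, 0, 0, 0, 0, 0], [0.13, 0, 0, 0, 0, 0], [0.15, 0, 0, 0, 0, 0], [0.15, 0, 0, 0, 0, 0]]

```text
time_s: 7.1
ee_pos: [494.7, -44.0, -13.4]
ee_rot: [130.2, 90.0, 157.2]
force: [0.1, -0.5, -0.6]
gripper_width: 0.2
```

Call:
send_rows:
  commands:
    - [[0, -0.06, 0, 0, 0, 0], [0, -0.12, 0, 0, 0, 0], [0, -0.16, 0, 0, 0, 0], [0, -0.2, 0, 0, 0, 0], [0, -0.22, 0, 0, 0, 0]]

```text
time_s: 7.72
ee_pos: [504.9, -63.9, -13.3]
ee_rot: [34.3, 90.0, 61.3]
force: [-0.3, 0.0, -0.3]
gripper_width: 0.4
```

Call:
send_rows:
  commands:
    - [[0, -0.02, 0, 0, 0, 0], [0, -0.04, 0, 0, 0, 0], [0, -0.06, 0, 0, 0, 0], [0, -0.08, 0, 0, 0, 0]]

```text
time_s: 8.22
ee_pos: [507.9, -70.3, -13.3]
ee_rot: [114.0, 89.9, 141.0]
force: [-0.8, 3.1, 1.7]
gripper_width: 0.6
```

Run:
```python
from mv import *
from h import *
from workcell import env
apply([.15,0,0,0,0,0]);apply([0,-.22,0,0,0,0]);apply([0,-.08,0,0,0,0]); s=env.state();print(inrail(get()[0]),inrail(s["ee_pos"]),s["force"])
p,_=env.grab_frame("side"); cv2.imwrite("pics/s6.png",cv2.resize(p[150:250,290:390],None,fx=6,fy=6,interpolation=2)[:,:,::-1])
```

```text
[-3.08133288e+02  2.73579194e-01 -1.32240000e+01] [-3.08762352e+02  3.09751144e-02 -1.32709742e+01] [-0.78343911  3.0667221   1.71136237]
```

View pics/s6.png

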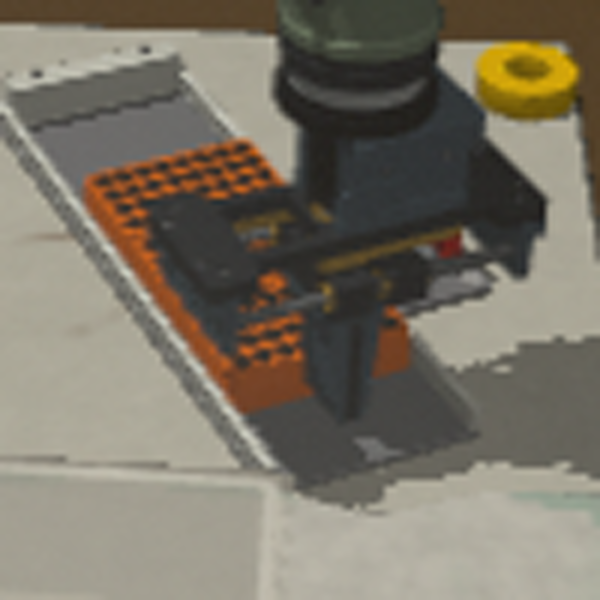

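Contact at TCP rail x ≈ -309 with about 3 N. The fingertips are on the middle of the rear face, so I'll push the train slowly.

Call:
send_rows:
  commands:
    - [[0, -0.02, 0, 0, 0, 0], [0, -0.05, 0, 0, 0, 0], [0, -0.09, 0, 0, 0, 0], [0, -0.13, 0, 0, 0, 0], [0, -0.17, 0, 0, 0, 0], [0, -0.21, 0, 0, 0, 0], [0, -0.25, 0, 0, 0, 0], [0, -0.29, 0, 0, 0, 0], [0, -0.33, 0, 0, 0, 0], [0, -0.37, 0, 0, 0, 0], [0, -0.4, 0, 0, 0, 0]]

```text
time_s: 9.65
ee_pos: [526.7, -106.7, -13.3]
ee_rot: [36.2, 90.0, 63.1]
force: [-1.2, 2.7, 1.7]
gripper_width: 0.4
```

Run:
```python
from mv import *
from h import *
from workcell import env
apply([0,-.4,0,0,0,0]); s=env.state();print(inrail(get()[0]),inrail(s["ee_pos"]),s["force"])
p,_=env.grab_frame("side"); cv2.imwrite("pics/s7.png",cv2.resize(p[150:250,290:390],None,fx=6,fy=6,interpolation=2)[:,:,::-1])
```

```text
[-268.13328761    0.27255924  -13.224     ] [-267.86579296    0.27091342  -13.29546358] [-1.23668046  2.69652799  1.65576822]
```

View pics/s7.png

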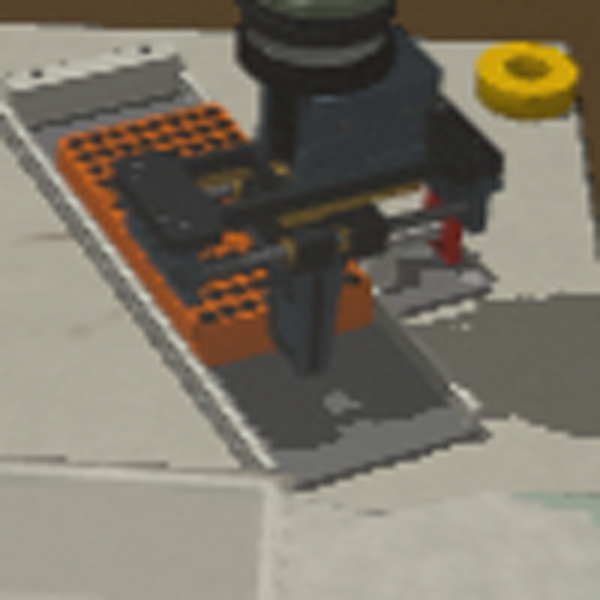

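Train moving as one. Continuing to just short of home.

Call:
send_rows:
  commands:
    - [[0, -0.02, 0, 0, 0, 0], [0, -0.05, 0, 0, 0, 0], [0, -0.09, 0, 0, 0, 0], [0, -0.13, 0, 0, 0, 0], [0, -0.17, 0, 0, 0, 0], [0, -0.21, 0, 0, 0, 0], [0, -0.25, 0, 0, 0, 0], [0, -0.29, 0, 0, 0, 0], [0, -0.33, 0, 0, 0, 0], [0, -0.37, 0, 0, 0, 0], [0, -0.41, 0, 0, 0, 0], [0, -0.44, 0, 0, 0, 0], [0, -0.46, 0, 0, 0, 0]]

```text
time_s: 11.32
ee_pos: [547.5, -147.6, -13.3]
ee_rot: [52.1, 90.0, 79.1]
force: [-1.3, 2.1, 0.1]
gripper_width: 0.5
```

Call:
send_rows:
  commands:
    - [[0, -0.015, 0, 0, 0, 0], [0, -0.03, 0, 0, 0, 0]]

```text
time_s: 11.58
ee_pos: [548.8, -150.1, -13.3]
ee_rot: [96.3, 90.0, 123.3]
force: [-1.3, 2.7, 0.5]
gripper_width: 0.6
```

Call:
send_rows:
  commands:
    - [[0, -0.015, 0, 0, 0, 0], [0, -0.03, 0, 0, 0, 0]]

```text
time_s: 11.82
ee_pos: [550.2, -152.8, -13.3]
ee_rot: [91.8, 90.0, 118.8]
force: [-0.6, 2.4, -0.2]
gripper_width: 0.3
```

Run:
```python
from mv import *
from h import *
from workcell import env
apply([0,-.46,0,0,0,0]);apply([0,-.06,0,0,0,0]); s=env.state();print(inrail(get()[0]),inrail(s["ee_pos"]),s["force"])
p,_=env.grab_frame("side"); cv2.imwrite("pics/s8.png",cv2.resize(p[150:250,290:390],None,fx=6,fy=6,interpolation=2)[:,:,::-1])
```

```text
[-216.13328763    0.27123329  -13.224     ] [-216.10274247    0.2624272   -13.31339497] [-0.60668138  2.44944565 -0.15475993]
```

View pics/s8.png

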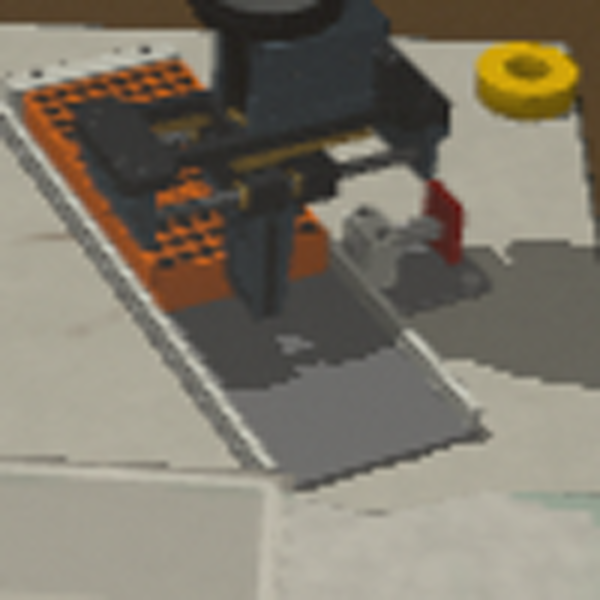

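Call:
send_rows:
  commands:
    - [[0, -0.01, 0, 0, 0, 0], [0, -0.02, 0, 0, 0, 0]]

```text
time_s: 12.12
ee_pos: [550.5, -153.6, -13.3]
ee_rot: [96.2, 89.9, 123.1]
force: [-2.1, 7.0, 3.4]
gripper_width: 0.8
```

Call:
send_rows:
  commands:
    - [[0, -0.01, 0, 0, 0, 0], [0, -0.02, 0, 0, 0, 0]]

```text
time_s: 12.38
ee_pos: [550.4, -153.7, -13.2]
ee_rot: [100.4, 89.7, 127.3]
force: [-3.6, 13.0, 7.2]
gripper_width: 0.4
```

Force rose to about 13 N with no further motion, so the row is home. Retreating and taking a look.

Call:
send_rows:
  commands:
    - [[0, 0.05, 0, 0, 0, 0], [0, 0.2, 0, 0, 0, 0], [0, 0.4, 0, 0, 0, 0], [-0.3, 0.4, 0, 0, 0, 0], [-0.7, 0.4, 0, 0, 0, 0], [-0.7, 0.4, -0.4, 0, 0, 0], [-0.7, 0.4, -1, 0, 0, 0], [-0.7, 0.4, -1, 0, 0, 0]]

```text
time_s: 13.38
ee_pos: [440.4, -165.7, 56.5]
ee_rot: [138.8, 89.8, 165.6]
force: [0.1, 0.3, 0.4]
gripper_width: 0.5
```

Run:
```python
from mv import *
from h import *
from workcell import env
apply([0,-.04,0,0,0,0]);apply([-.7,.4,-1,0,0,0]); s=env.state();print(inrail(get()[0]),inrail(s["ee_pos"]),s["force"])
ims=[]
for n,(x,y) in (("side",(285,150)),("scene",(295,130))):
    p,_=env.grab_frame(n); ims.append(cv2.resize(p[y:y+100,x:x+80],None,fx=5,fy=5,interpolation=2)[:,:,::-1])
cv2.imwrite("pics/s9.png",np.hstack(ims))
print(plan(rail(-209,-155,45),27))
```

```text
[-252.13583751  -99.72784871   56.776     ] [-254.50451881 -103.41870712   56.48790281] [0.1462225  0.29047947 0.44792572]
(array([ 0.1178, -0.4314, -0.5527]), array([-0.,  0.,  0.]))
```

View pics/s9.png

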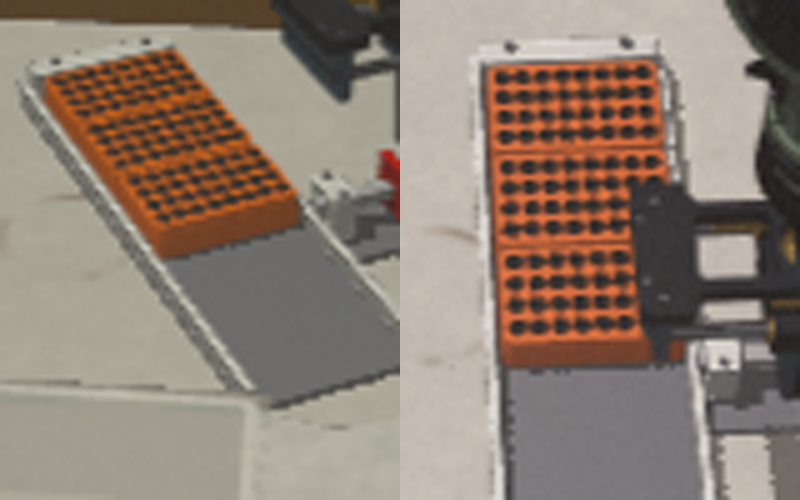

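The picture shows the row home against the stop, with hairline joints only. Moving out beside the thumb plate.

Call:
send_rows:
  commands:
    - [[0, 0, -0.3, 0, 0, 0], [0, -0.2, -0.58, 0, 0, 0], [0, -0.43, -0.58, 0, 0, 0], [0.2, -0.43, -0.58, 0, 0, 0], [0.45, -0.43, -0.58, 0, 0, 0], [0.6, -0.43, -0.58, 0, 0, 0], [0.66, -0.43, -0.58, 0, 0, 0], [0.66, -0.43, -0.58, 0, 0, 0]]

```text
time_s: 14.48
ee_pos: [413.4, -230.4, -9.4]
ee_rot: [15.9, 90.0, 43.0]
force: [0.3, 1.5, 0.7]
gripper_width: 0.7
```

Run:
```python
from mv import *
from h import *
from workcell import env
apply([.66,-.43,-.58,0,0,0]); s=env.state();print(inrail(get()[0]),inrail(s["ee_pos"]),s["force"])
ims=[]
for n,(x,y) in (("side",(320,150)),("scene",(340,150))):
    c=env.get_calibration(n);p,d=env.grab_frame(n); ims.append(cv2.resize(p[y:y+100,x:x+80],None,fx=5,fy=5,interpolation=2)[:,:,::-1])
    X=cloud(d,c["mtx"],c["camera_from_world"])
    hsv=cv2.cvtColor(p,cv2.COLOR_RGB2HSV); m=((hsv[...,0]<6)|(hsv[...,0]>174))&(hsv[...,1]>160)&(d>0)
    q=np.array([inrail(t) for t in X[m]]); q=q[(abs(q[:,0]+209)<40)&(abs(q[:,1]+110)<40)]; print(n,len(q),q.min(0).round(),q.max(0).round(),np.median(q,0).round()) if len(q) else 0
cv2.imwrite("pics/s10.png",np.hstack(ims))
```

```text
[-209.13731647 -157.72894515   -9.224     ] [-209.04641498 -156.91297301   -9.41966487] [0.29582759 1.4680595  0.65539433]
side 16 [-231. -119.   15.] [-194. -114.   48.] [-222. -116.   45.]
scene 8 [-224. -115.   45.] [-206. -112.   51.] [-218. -114.   46.]
```

View pics/s10.png

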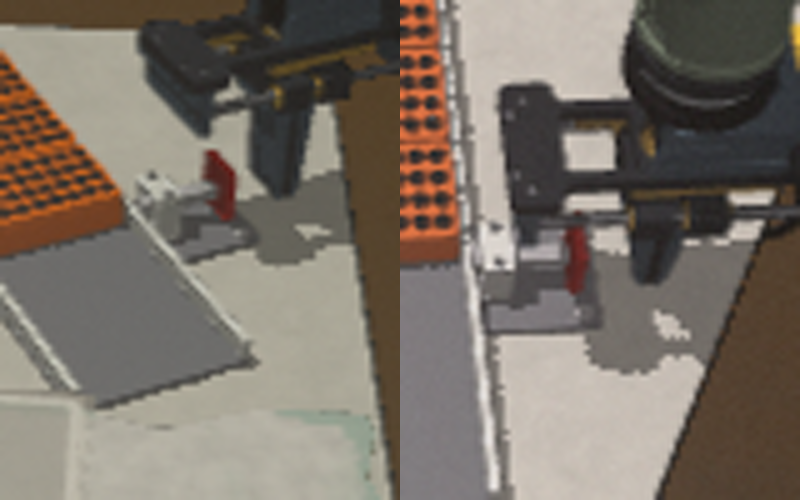

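Call:
send_rows:
  commands:
    - [[0, 0, 0.08, 0, 0, 0], [0, 0, 0.14, 0, 0, 0], [0, 0, 0.18, 0, 0, 0], [0, 0, 0.21, 0, 0, 0], [0, 0, 0.24, 0, 0, 0], [0, 0, 0.27, 0, 0, 0]]

```text
time_s: 15.32
ee_pos: [436.5, -218.4, -9.3]
ee_rot: [150.8, 90.0, 177.8]
force: [-1.3, -1.7, 0.1]
gripper_width: 0.4
```

Call:
send_rows:
  commands:
    - [[0, 0, 0.03, 0, 0, 0], [0, 0, 0.06, 0, 0, 0], [0, 0, 0.09, 0, 0, 0], [0, 0, 0.12, 0, 0, 0]]

```text
time_s: 15.82
ee_pos: [447.3, -212.8, -9.3]
ee_rot: [115.2, 90.0, 142.2]
force: [-2.1, -0.8, -0.2]
gripper_width: 0.4
```

Run:
```python
from mv import *
from h import *
from workcell import env
apply([0,0,.27,0,0,0]);apply([0,0,.12,0,0,0]); s=env.state();print(inrail(get()[0]),inrail(s["ee_pos"]),s["force"])
ims=[]
for n,(x,y) in (("side",(320,150)),("scene",(340,150))):
    p,d=env.grab_frame(n); ims.append(cv2.resize(p[y:y+100,x:x+80],None,fx=5,fy=5,interpolation=2)[:,:,::-1])
cv2.imwrite("pics/s11.png",np.hstack(ims))
```

```text
[-209.13632201 -118.72894516   -9.224     ] [-209.30326229 -118.6503568    -9.33326571] [-2.14051576 -0.80621291 -0.23943369]
```

View pics/s11.png

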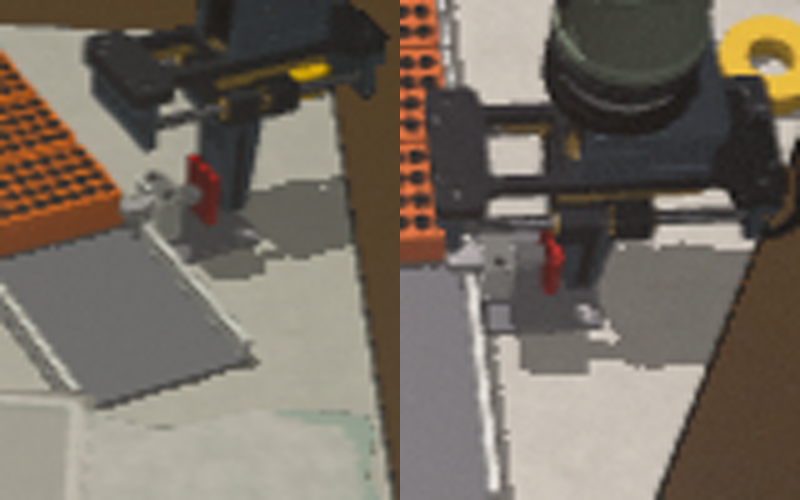

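The bolt is moving and its nose has come over the wall, at about 2 N. Continuing to its mechanical end.

Call:
send_rows:
  commands:
    - [[0, 0, 0.03, 0, 0, 0], [0, 0, 0.06, 0, 0, 0], [0, 0, 0.09, 0, 0, 0], [0, 0, 0.12, 0, 0, 0], [0, 0, 0.135, 0, 0, 0]]

```text
time_s: 16.55
ee_pos: [459.4, -206.7, -9.3]
ee_rot: [101.6, 90.0, 128.6]
force: [-1.5, 0.2, 0.5]
gripper_width: 0.5
```

Call:
send_rows:
  commands:
    - [[0, 0, 0.015, 0, 0, 0], [0, 0, 0.03, 0, 0, 0]]

```text
time_s: 16.8
ee_pos: [462.0, -205.4, -9.3]
ee_rot: [100.8, 90.0, 127.8]
force: [-1.7, -0.7, -0.3]
gripper_width: 0.6
```

Call:
send_rows:
  commands:
    - [[0, 0, 0.015, 0, 0, 0], [0, 0, 0.03, 0, 0, 0]]

```text
time_s: 17.05
ee_pos: [462.5, -204.9, -9.4]
ee_rot: [166.7, 89.7, -166.1]
force: [-9.6, -8.3, 4.4]
gripper_width: 0.6
```

Call:
send_rows:
  commands:
    - [[0, 0, 0.01, 0, 0, 0], [0, 0, 0.02, 0, 0, 0]]

```text
time_s: 17.3
ee_pos: [462.4, -204.9, -9.4]
ee_rot: [168.5, 89.5, -164.4]
force: [-13.8, -12.0, 6.9]
gripper_width: 0.3
```

Hard stop at about 18 N. Backing straight off, then up and clear.

Call:
send_rows:
  commands:
    - [[0, 0, -0.04, 0, 0, 0], [0, 0, -0.15, 0, 0, 0], [0, 0, -0.45, 0, 0, 0], [-0.4, 0, -0.5, 0, 0, 0], [-0.9, 0, -0.5, 0, 0, 0], [-1, 0, -0.8, 0, 0, 0], [-1, 0, -0.8, 0, 0, 0]]

```text
time_s: 18.18
ee_pos: [395.0, -240.3, 91.8]
ee_rot: [-52.8, 89.8, -25.9]
force: [0.6, -0.0, -1.0]
gripper_width: 0.3
```

Run:
```python
from mv import *
from h import *
from workcell import env
print(inrail(np.array([462.4,-204.9,0])))
apply([0,0,.215,0,0,0]);apply([-1,0,-.8,0,0,0]); s=env.state();print(inrail(get()[0]),inrail(s["ee_pos"]),s["force"],s["time_s"])
ims=[]
for n,(x,y) in (("side",(280,150)),("scene",(300,130))):
    p,d=env.grab_frame(n); ims.append(cv2.resize(p[y:y+110,x:x+100],None,fx=4,fy=4,interpolation=2)[:,:,::-1])
    cv2.imwrite(f"pics/fin_{n}.png",p[:,:,::-1])
cv2.imwrite("pics/s12.png",np.hstack(ims))
```

```text
[-209.54120319 -101.6157368     0.        ]
[-209.1378137  -177.22894514   90.776     ] [-208.60969225 -177.78258831   91.83266985] [ 0.64963773 -0.0429728  -1.0033044 ] 18.175
```

View pics/s12.png

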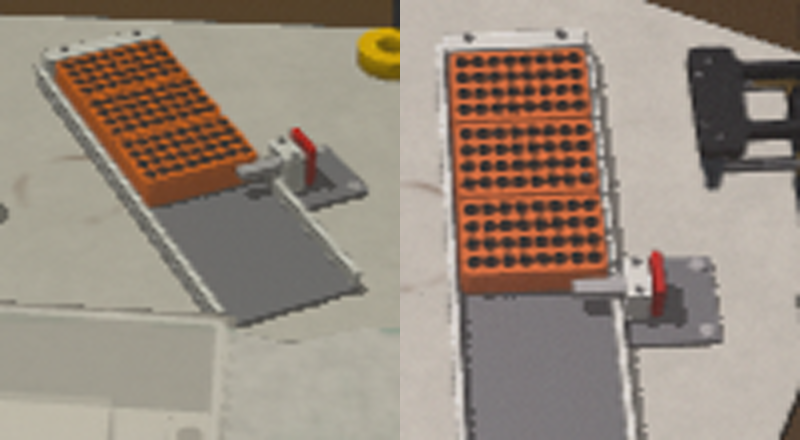

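Run:
```python
from workcell import env
print(env.job_done())
```

```text
the job is handed in; nothing more can be done
None
```

The job is done and handed in at 18.3 s. The row is home against the end stop and the bolt is across behind it.

**Row:** I pushed it with the closed fingertips on the middle of the rear block's rear face. It moved about 94 mm at 2–3 N, then stopped dead at about 14 N. The pictures after backing off show the front block against the stop and only hairline joints between the blocks.

**Bolt:** I then pushed the thumb plate until it stopped dead at about 18 N. The fingers were then at rail y -101.6 mm, which fits the bolt being fully across (plate face at -88 mm) if the closed fingers are about 27 mm thick. The last pictures show the bolt nose inside the channel behind the rear block and the arm clear of everything.

**Bystanders:** The arm did not touch the dish, tape, bottle or beaker. I did not measure their positions again at the end.

**What disagreed:** All three cameras showed the fingertips ending about 29 mm short of the reported tool point. My first approach therefore passed above the rear block without touching it. I lowered in small steps with no contact force, then worked with the tool point reading up to 13 mm below the bench surface. One move call was also refused for a value past 1 and simply resent.

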